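# Move a filter cartridge from the air sampler to the reader

## Robot

A 6-joint arm with a two-finger parallel gripper is mounted at the origin on the work surface. World frame = base frame: x ahead of the robot, y to its left, z up, the work surface at z = 0. Lengths are in m, angles in degrees, forces in N, time in s.
With the tool pointing down it reaches from about 0.35 to 0.875 m from the base axis. Payload 4.2 kg.
Tool frame: the origin (TCP) lies on the centre line of the jaws, within the pads' length; the fingertips stand 8 mm ahead of it and the grasp point (between the pads) lies 11 mm behind it; z points along the fingers, y is the direction in which the jaws open and shut (so a half turn about z gives the same grasp; the last joint's range is limited). The gripper opens to 87 mm and grips with 3 to 60 N. Pads are 19 mm wide; open, the fingers measure 117 mm over their backs; the gripper's body (75 mm by 190 mm) begins 51 mm behind the grasp point.
Start: joints at [-50.787, 22.042, 0.453, 0, -68.411, -14.817], TCP at [0.258, -0.569, 0.231] pointing down, gripper open.
Joint ranges: [-179.83, 179.83], [-69.29, 118.12], [-61.27, 80.66], [-181.25, 117.63], [-171.15, -9.14], [-177.46, 177.46]. Speed limits (degrees/s): [159.86, 159.86, 180, 180, 180, 180].

## Interface

Orientations are given as a 3x3 rotation matrix whose columns are the frame's x, y, z axes.
In Python, from station import sense, capture, finish_job, recognise gives the robot as it stands.
- The arm moves only by the tool apply_moves, never from a script. Its argument "plan" is a list that holds one entry, the list of rows, each a list of 7 numbers: the opening in per cent of the stroke, from 0 (shut) to 100 (fully open), then the shift along the world's x, y, z in units of 25 mm (1.0 is 25 mm), then the turn, a rotation vector about the world's x, y, z in rad. A call has 1 to 12 rows; each row shifts and turns the pose as measured when the row begins; what a row does not reach is not made up. A row lasts 1/12 s, in which the tool goes at most 41.7 mm and 7.16 degrees, less where a joint would pass 70% of its speed; a pose out of reach is approached as far as the arm can. A call is refused whole if a number of a shift passes 1 or a number of a turn 0.125, either way. A call with a gripper value outside its range is refused whole. The fingers move at their own pace and stop on an object; the grip force is fixed at half the most. Time passes only in rows, so rows that do not move let the fingers close. It gives the time, the measured TCP pose, the force and the opening at its end, in the units of the state.
- sense(): the state, without advancing time (a new reading comes with each control period).
- capture(name): name is "scene" or "top" or "wrist"; returns a dict with "pixels" (480x640x3 uint8, red, green, blue), "depth" (480x640 float32, m along the optical axis (not along the pixel's ray), 0 where there is no reading), "mtx" (3x3 intrinsics, pixels), "R" (3x3) and "t" (3): a world point X has camera coordinates R X + t; the wrist camera has in their place "mount" (4x4, takes a point from camera to tool coordinates, whose origin is the TCP and whose axes are the flange's). Camera axes: x right, y down, z forward; pixel columns grow to the right and rows downward; lengths in m; the calibration is good to about 2 mm. A picture is of the moment at which its call begins: read the wrist's pose just before it.
- finish_job(): hands the job in, once; it reports no verdict.
Trained networks look in a picture, given as the dict that the camera call returned (one of the last four; its "shot" number tells which), for a name from the list of things; names that differ only in an ending like _2 or _b are one class to them, and where a whole thing is asked for, a point or a joint stands for the part that bears it (a point fixed in the world has none). Each returns a list of dicts, best first, with "score" (0 to 1); they miss things now and then, are a little off and sometimes report something else, mostly with a low value. They report only what shows in the picture. A call takes as long as a camera call. They do not tell look-alikes from the thing itself.
- recognise(label, picture): "at" ([x, y, z] in m, in the coordinates of the camera as it stood for that picture, good to about 4 mm: the middle of the surface that is visible of it).
The state is a dict: "time_s": time; "joints": joint angles; "joint_velocities": joint speeds; "effort": joint torques, N m; "tcp_pos": TCP position; "ee_rot": TCP orientation; "wrist_force": force on the tool from outside, world axes, zero at the start; "moment": the same for the moment, N m; "gripper_width": opening from 0.0 (shut) to 1.0 (fully open).
Only numpy, scipy, OpenCV 4.12 (cv2) and the standard library are available. Lean on these libraries where they do the work, as an engineer would, in place of code of your own. Each camera call takes 0.05 s, during which the arm holds its last target.

## Task

The filter cartridge in the air sampler has taken its sample: pinch its two spring tabs together, draw it up out of the sampler, and put it in the reader's socket, pressed down fully home against the sprung plate so that both tabs spring out and lock it in upright. Be gentle with it: do not pull or press it in either socket with more than about 25 N. Leave the other things on the bench where they are, and let go of the cartridge at the end.

Things in the scene. Friction and masses are not known exactly. Their poses are not given: they have to be found in the camera images.
- cartridge: the filter cartridge, grey with white tabs, 91 mm high, 90 to 160 g. Origin: centre of its underside; z up its length, y from tab to tab; same either way round. Foot (z 0 to 40 mm): 40 mm (x) by 42 mm (y). Above it a neck 24 x 18 mm with a cap 32 x 28 mm (z 86 to 91). Beside the neck, at +y and -y, stand two sprung tabs with ribbed thumb pads
- cartridge_grip (a point): point midway between the two thumb pads, 66 mm above the cartridge's origin, same axes. The pads are 22 mm wide (x), at 48 to 84 mm above the origin; pinched along y, they measure 48 mm over their outer faces when free and 36 mm when right in, at their stops
- tab_left (a joint): how far the tab at +y is pinched in: 0 free to 0.006 m (its stop); spring 4 N free, 9 N at the stop. A square lug on it (z 22 to 30 mm, flat above and below) reaches 26.5 mm from the cartridge's centre when free, 20.5 mm at the stop; it catches under a socket's lip (opening 22.5 mm from centre) and passes, out or in, only with the tab at its stop or nearly
- tab_right (a joint): the same for the tab at -y
- sampler: the air sampler, fixed, grey: an open-topped socket 60 x 72 mm in front (rim 55 mm above the bench), a housing with a round steel intake behind it (x 32 to 157 mm, 100 mm wide, 70 mm high). Origin: on the bench under the socket's centre; z up, y across. At the start the cartridge stands locked in it, tabs along y, its origin 12 mm above the bench
- reader: the reader, fixed, white: an open-topped socket 60 x 72 mm in front, a desk-like console with a sloped dark screen behind it (x 75 to 165 mm, 100 mm wide, 85 mm high). Origin: on the bench under the socket's centre; z up, y across. The well is 43 mm (x) by 45 mm (y) with a funnel mouth widening it by 4 mm all round; the cartridge goes in with its tabs along y
- reader_foot (a point): point on the reader's base, 12 mm above its origin, same axes. The socket stands over it on a steel height-adjusting pillar, so its height is told by no pose and must be felt or seen: rim 68 to 92 mm above the bench; the locked cartridge has its origin 42 mm below the rim (26 to 50 mm above the bench). The socket keeps its height under pushes below 80 N
- reader_plate (a joint): how far the sprung plate at the bottom of the reader's socket is pressed down: 0 free (its top 36 mm below the rim), 0.006 m where the cartridge's lugs just pass under the lips, 0.009 m hard stop. Spring 2.2 N at 0, 4.6 N at 0.006, 5.8 N at 0.009; it lifts the cartridge again if the tabs have not locked
- well_plate: bystander, to be left alone: clear multi-well plate, 128 x 86 x 14 mm; origin in the middle of its underside
- marker: bystander, to be left alone: marker pen lying flat, 130 mm long; origin in the middle of its underside
- jar: bystander, to be left alone: small lidded jar, 48 mm across, 55 mm high; origin in the middle of its underside
- bottle: bystander, to be left alone: bottle, 66 mm across, 160 mm high; origin in the middle of its underside
- tip_box: bystander, to be left alone: pipette-tip box, 120 x 84 x 60 mm; origin in the middle of its underside
- slide_box: bystander, to be left alone: cardboard box of glass slides, 90 x 85 x 38 mm; origin in the middle of its underside
- tape: bystander, to be left alone: roll of paper tape, 84 mm across, 20 mm high; origin in the middle of its underside
Mind the look-alikes: they are no part of the job. Leave any black look-alike of the cartridge alone. What is shaped like the sampler but pink is not meant.

How it is judged:
By the outcome, as a careful person would: the job done as asked, in the order asked, and still so for the second after the job is handed in, with the robot touching nothing.
It also fails if it takes over 51 s, if anything falls off the work surface, if the arm or the gripper's body presses on something with over 40 N, if the wrist force passes 120 N, or if a joint passes its speed limit or range.

## Working session

There is one attempt and no reset: what is moved stays moved. The work goes in short steps, Python scripts to look and compute and a tool call to move; the robot and the scene stay as the last step left them, time stands still between calls to the robot, and variables do not carry over. Pictures are saved under pics/ and viewed, and the job is handed in when it is done.

Besides the shell and the picture viewer there is one more tool, called after "Call:" in YAML: its name, and indented under it one key for each argument. apply_moves: Moves the arm, as the interface text tells. Its arguments: {"type":"object","properties":{"plan":{"type":"array","items":{"type":"array","items":{"type":"array","items":{"type":"number"}}}}},"required":["plan"]}

```bash
mkdir -p pics; ls
cat > h.py <<'E'
import numpy as np, cv2
from station import sense, capture, finish_job, recognise
def save(c,n): cv2.imwrite('pics/'+n+'.png', c['pixels'][:,:,::-1])
def cam2w(c,p,s=None):
    p=np.asarray(p,float)
    if 'mount' in c:
        T=np.array(c['mount']); q=T[:3,:3]@p.T if p.ndim>1 else T[:3,:3]@p
        if p.ndim>1: return (np.array(s['ee_rot'])@(q+T[:3,3:4])).T+np.array(s['tcp_pos'])
        return np.array(s['ee_rot'])@(q+T[:3,3])+np.array(s['tcp_pos'])
    R=np.array(c['R']);t=np.array(c['t'])
    return (p-t)@R
def px(c,u,v,s=None,d=None):
    K=np.array(c['mtx']); d=c['depth'][v,u] if d is None else d
    return cam2w(c,[(u-K[0,2])/K[0,0]*d,(v-K[1,2])/K[1,1]*d,d],s)
def cloud(c,s=None):
    K=np.array(c['mtx']); d=c['depth']; v,u=np.mgrid[0:480,0:640]
    P=np.stack([(u-K[0,2])/K[0,0]*d,(v-K[1,2])/K[1,1]*d,d],-1).reshape(-1,3)
    return cam2w(c,P,s).reshape(480,640,3)
E
python3 - <<'E'
from h import *
s=sense();print(s)
for n in ['scene','top']:
    c=capture(n);save(c,n+'0');np.savez('pics/'+n+'0.npz',**{k:np.array(v) for k,v in c.items()})
    print(n,np.array(c.get('t')),c['mtx'])
    for l in ['cartridge','sampler','reader']:
        for r in recognise(l,c): print(l,round(r['score'],2),cam2w(c,r['at']).round(3))
E
```

```text
pics
{'time_s': 0.0, 'joints': array([-5.07857156e+01,  2.20895940e+01,  3.78033156e-01, -2.86529523e-02,
       -6.84106431e+01, -1.48171943e+01]), 'joint_velocities': array([ 0.01295034, -0.05454828,  0.03194479, -0.04026354,  0.04182548,
       -0.09869729]), 'effort': array([-9.91472803e-06, -3.90666246e+01,  1.87410057e+01,  4.21977773e+00,
        1.10237769e-02, -1.80341040e-04]), 'tcp_pos': array([ 0.25793425, -0.56863727,  0.22946082]), 'ee_rot': array([[-9.10780788e-01, -4.12889065e-01, -9.88135487e-04],
       [-4.12890236e-01,  9.10778713e-01,  1.94646508e-03],
       [ 9.62986181e-05,  2.18079450e-03, -9.99997617e-01]]), 'wrist_force': array([-0.27039187, -0.16401013,  0.05718286]), 'moment': array([0.0307462 , 0.02795129, 0.03105634]), 'gripper_width': 1.004231736651104}
scene [ 0.34555827 -0.19774762  1.57188151] [[508.81362112   0.         320.39303524]
 [  0.         508.81362112 236.16561121]
 [  0.           0.           1.        ]]
cartridge 0.95 [0.433 0.136 0.053]
cartridge 0.75 [0.472 0.237 0.085]
cartridge 0.61 [0.344 0.24  0.052]
sampler 0.75 [0.554 0.234 0.048]
sampler 0.74 [0.445 0.661 0.049]
reader 0.64 [ 0.628 -0.165  0.054]
top [0.07305278 0.50467062 1.74101693] [[554.47406661   0.         329.7907387 ]
 [  0.         554.47406661 240.0953766 ]
 [  0.           0.           1.        ]]
cartridge 0.69 [0.335 0.226 0.08 ]
cartridge 0.62 [0.423 0.126 0.086]
cartridge 0.5 [0.464 0.226 0.094]
cartridge 0.47 [ 0.528 -0.443  0.106]
sampler 0.78 [0.538 0.204 0.05 ]
sampler 0.75 [0.638 0.017 0.058]
sampler 0.69 [0.424 0.645 0.049]
sampler 0.26 [0.494 0.436 0.012]
reader 0.81 [ 0.621 -0.19   0.058]
```

View pics/scene0.png

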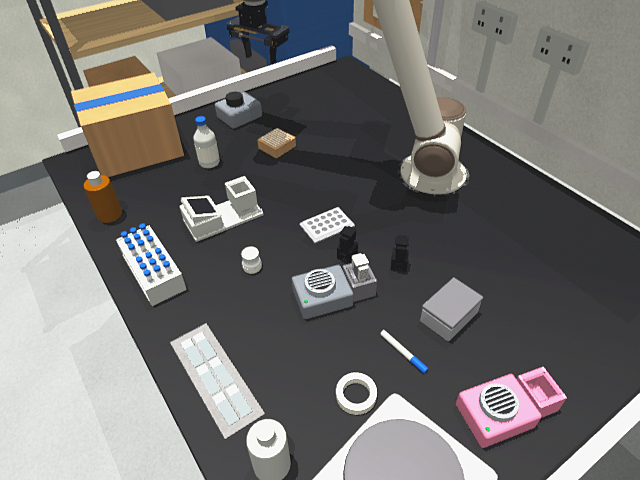

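View pics/top0.png

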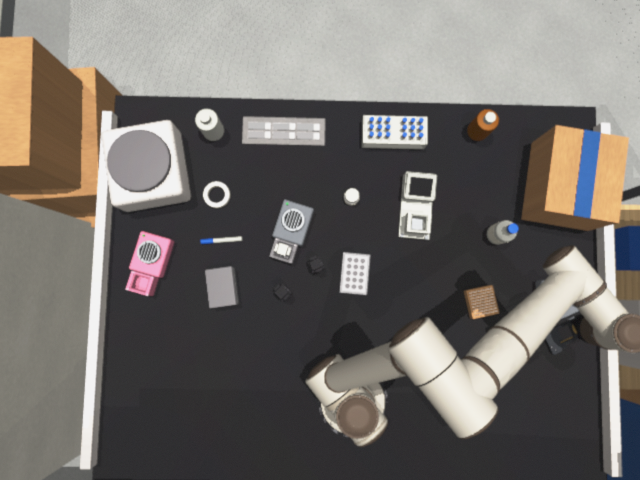

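Run:
```python
from h import *
a=np.load('pics/scene0.npz');b=np.load('pics/top0.npz')
A=cv2.resize(a['pixels'][220:310,280:420],None,fx=5,fy=5,interpolation=2)
B=cv2.resize(b['pixels'][190:300,260:340],None,fx=4,fy=4,interpolation=2)
cv2.imwrite('pics/cropA.png',A[:,:,::-1]);cv2.imwrite('pics/cropB.png',B[:,:,::-1])
C=cv2.resize(b['pixels'][165:245,390:450],None,fx=6,fy=6,interpolation=2);cv2.imwrite('pics/cropC.png',C[:,:,::-1])
W=cloud(b)
for n,r in dict(samp=(195,265,265,315),read=(168,242,395,440)).items():
    P=W[r[0]:r[1],r[2]:r[3]].reshape(-1,3)
    h=np.histogram(P[:,2],bins=np.arange(-.01,.13,.005));print(n,list(zip(h[1].round(3),h[0])))
    for lo,hi in [(.064,.076),(.05,.06),(.09,.11),(.06,.095)]:
        m=(P[:,2]>lo)&(P[:,2]<hi)
        if m.sum()>5:
            r_=cv2.minAreaRect((P[m,:2]*1000).astype(np.float32));print(lo,hi,m.sum(),r_,np.median(P[m,2]))
```

```text
samp [(np.float64(-0.01), np.int64(207)), (np.float64(-0.005), np.int64(643)), (np.float64(0.0), np.int64(588)), (np.float64(0.005), np.int64(216)), (np.float64(0.01), np.int64(21)), (np.float64(0.015), np.int64(10)), (np.float64(0.02), np.int64(8)), (np.float64(0.025), np.int64(16)), (np.float64(0.03), np.int64(12)), (np.float64(0.035), np.int64(27)), (np.float64(0.04), np.int64(141)), (np.float64(0.045), np.int64(382)), (np.float64(0.05), np.int64(412)), (np.float64(0.055), np.int64(158)), (np.float64(0.06), np.int64(112)), (np.float64(0.065), np.int64(157)), (np.float64(0.07), np.int64(124)), (np.float64(0.075), np.int64(39)), (np.float64(0.08), np.int64(10)), (np.float64(0.085), np.int64(9)), (np.float64(0.09), np.int64(36)), (np.float64(0.095), np.int64(43)), (np.float64(0.1), np.int64(52)), (np.float64(0.105), np.int64(21)), (np.float64(0.11), np.int64(8)), (np.float64(0.115), np.int64(0)), (np.float64(0.12), np.int64(0)), (np.float64(0.125), np.int64(0))]
0.064 0.076 325 ((509.54144287109375, 188.29251098632812), (173.52218627929688, 73.65150451660156), 16.57515525817871) 0.06
[... 1251 characters left out ...]
.105), np.int64(0)), (np.float64(0.11), np.int64(0)), (np.float64(0.115), np.int64(0)), (np.float64(0.12), np.int64(0)), (np.float64(0.125), np.int64(0))]
0.064 0.076 373 ((621.3687744140625, -192.61424255371094), (97.00244903564453, 191.17124938964844), 87.4815673828125) 0.0701068481832597
0.05 0.06 242 ((623.8107299804688, -192.7804412841797), (100.02747344970703, 195.92709350585938), 86.199462890625) 0.055473501842513005
0.09 0.11 62 ((616.8147583007812, -192.5155487060547), (71.12420654296875, 179.36727905273438), 85.70211791992188) 0.09189469096505148
0.06 0.095 1005 ((621.9391479492188, -192.14044189453125), (99.1234130859375, 192.69284057617188), 85.99310302734375) 0.07672720785958169
```

View pics/cropA.png

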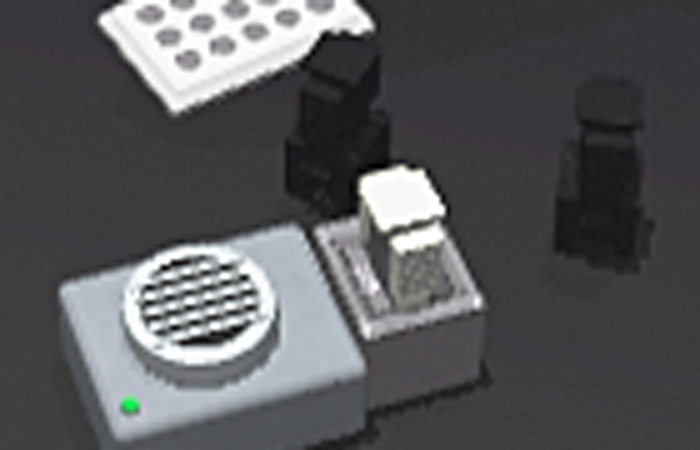

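View pics/cropC.png

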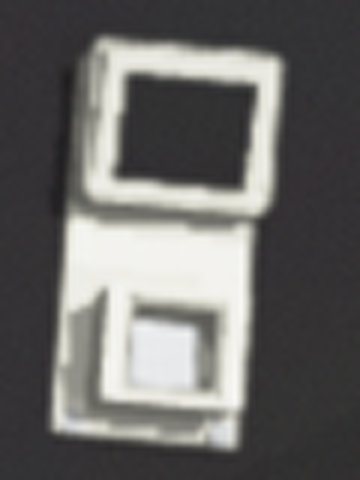

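Run:
```python
from h import *
b=np.load('pics/top0.npz')
for u,v in [(417,223),(413,212),(430,212),(283,249),(283,262)]: print(u,v,px(b,u,v).round(3))
c=capture('wrist');print(c['mount'],c['mtx']);save(c,'w0')
```

```text
417 223 [ 0.561 -0.191  0.048]
413 212 [ 0.601 -0.184  0.014]
430 212 [ 0.603 -0.241  0.007]
283 249 [0.465 0.226 0.104]
283 262 [0.431 0.231 0.008]
[[ 4.08661724e-04 -9.55771313e-01 -2.94110574e-01  8.20927512e-02]
 [ 9.99999129e-01  7.59797315e-04 -1.07963173e-03  3.42173310e-04]
 [ 1.25534546e-03 -2.94109877e-01  9.55770791e-01 -1.53028240e-01]
 [ 0.00000000e+00  0.00000000e+00  0.00000000e+00  1.00000000e+00]] [[343.6116869    0.         327.843562  ]
 [  0.         343.6116869  236.32155869]
 [  0.           0.           1.        ]]
```

View pics/w0.png

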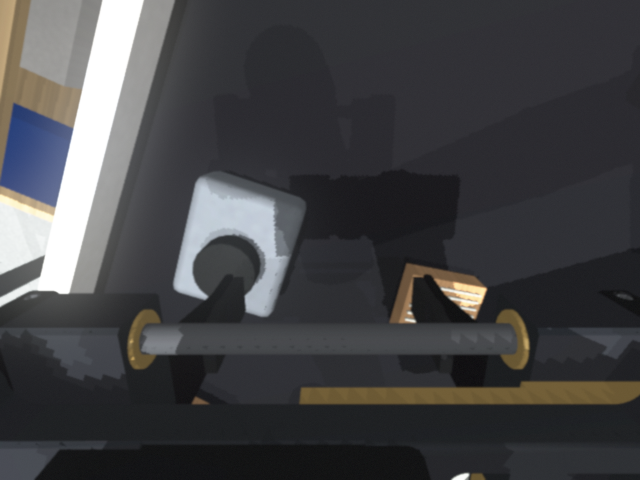

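Call:
apply_moves:
  plan:
    - [[100,0,0,1,0,0,0],[100,0,0.3,1,0,0,0],[100,0.3,0.6,1,0,0,-0.05],[100,0.8,1,0.5,0,0,-0.05],[100,1,1,0,0,0,-0.05],[100,1,1,0,0,0,-0.05],[100,1,1,0,0,0,-0.05],[100,1,1,0,0,0,-0.05],[100,1,1,0,0,0,-0.05],[100,1,1,0,0,0,-0.05],[100,1,1,0,0,0,-0.05],[100,1,1,0,0,0,-0.05]]

```text
time_s: 1.45
tcp_pos: [0.488, -0.3133, 0.3227]
ee_rot: [[-0.994, 0.111, 0.007], [0.111, 0.994, 0.001], [-0.006, 0.002, -1.0]]
wrist_force: [0.6, 0.2, -0.1]
gripper_width: 0.999
```

Call:
apply_moves:
  plan:
    - [[100,1,1,0,0,0,0.02],[100,1,1,0,0,0,0.02],[100,1,1,0,0,0,0],[100,1,0.8,0,0,0,0],[100,0.5,0.4,0,0,0,0],[100,0,0,0,0,0,0],[100,0,0,0,0,0,0]]

```text
time_s: 2.03
tcp_pos: [0.6091, -0.1959, 0.3222]
ee_rot: [[-0.998, 0.063, 0.008], [0.063, 0.998, 0.002], [-0.007, 0.002, -1.0]]
wrist_force: [-0.0, 0.2, -0.3]
gripper_width: 1.004
```

Run:
```python
from h import *
s=sense();c=capture('wrist');save(c,'w1');np.savez('pics/w1.npz',ee_rot=s['ee_rot'],tcp_pos=s['tcp_pos'],**{k:np.array(v) for k,v in c.items()})
print(s['time_s'],s['tcp_pos'],s['joints'].round(1))
for l in ['reader']:
    for r in recognise(l,c): print(l,round(r['score'],2),cam2w(c,r['at'],s).round(3))
```

```text
2.0333 [ 0.60907283 -0.19591133  0.32216143] [ -3.4  20.9  11.7  -0.1 -80.4 -90.1]
reader 0.62 [ 0.624 -0.196  0.059]
```

View pics/w1.png

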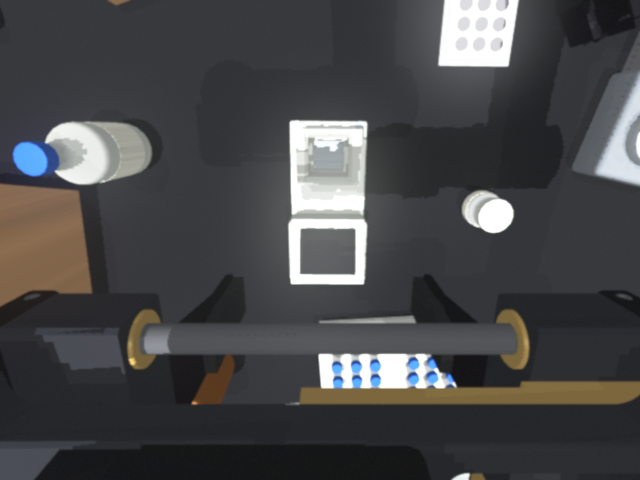

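Run:
```python
from h import *
c=np.load('pics/w1.npz');s=c
W=cloud(c,s)
B=cv2.resize(c['pixels'][110:295,280:380],None,fx=4,fy=3.2,interpolation=2)
cv2.imwrite('pics/cw1.png',B[:,:,::-1])
P=W[112:212,285:372].reshape(-1,3)
ok=c['depth'][112:212,285:372].reshape(-1)>0;P=P[ok]
h=np.histogram(P[:,2],bins=np.arange(-.01,.1,.003));print(list(zip((h[1]*1000).round(),h[0])))
# console
P2=W[205:290,280:376].reshape(-1,3)
for Q,lo,hi in [(P,.055,.1),(P,.065,.1),(P,.005,.02),(P2,.03,.1),(P2,.07,.1)]:
    m=(Q[:,2]>lo)&(Q[:,2]<hi)
    print(lo,hi,m.sum(),cv2.minAreaRect((Q[m,:2]*1000).astype(np.float32)),np.percentile(Q[m,2],[5,50,95]))
for r in range(112,212,4): print(r,[int(round(x*1000)) for x in W[r,286:372:5,2]])
```

```text
[(np.float64(-10.0), np.int64(0)), (np.float64(-7.0), np.int64(1)), (np.float64(-4.0), np.int64(1010)), (np.float64(-1.0), np.int64(879)), (np.float64(2.0), np.int64(2)), (np.float64(5.0), np.int64(43)), (np.float64(8.0), np.int64(1681)), (np.float64(11.0), np.int64(1364)), (np.float64(14.0), np.int64(71)), (np.float64(17.0), np.int64(0)), (np.float64(20.0), np.int64(0)), (np.float64(23.0), np.int64(0)), (np.float64(26.0), np.int64(0)), (np.float64(29.0), np.int64(0)), (np.float64(32.0), np.int64(13)), (np.float64(35.0), np.int64(445)), (np.float64(38.0), np.int64(60)), (np.float64(41.0), np.int64(15)), (np.float64(44.0), np.int64(6)), (np.float64(47.0), np.int64(185)), (np.float64(50.0), np.int64(676)), (np.float64(53.0), np.int64(6)), (np.float64(56.0), np.int64(16)), (np.float64(59.0), np.int64(32)), (np.float64(62.0), np.int64(3)), (np.float64(65.0), np.int64(23)), (np.float64(68.0), np.int64(28)), (np.float64(71.0), np.int64(14)), (np.float64(74.0), np.int64(18)), (np.float64(77.0), np.int64(32)), (np.float64(80.0), np.int64(125)), (np.float64(83.0), np.int64(772)), (np.float64(
[... 2053 characters left out ...]
39, 55, 86, 86, 11, 1, -1]
176 [-1, 12, 85, 87, 85, 78, 78, 79, 77, 79, 77, 76, 77, 87, 87, 11, -2, 0]
180 [0, 11, 87, 88, 83, 87, 86, 86, 87, 86, 85, 86, 86, 87, 87, 11, -1, -1]
184 [-1, 10, 86, 87, 86, 87, 85, 88, 86, 86, 86, 87, 87, 85, 86, 11, -1, -1]
188 [0, 12, 12, 11, 11, 11, 10, 13, 10, 11, 10, 9, 10, 11, 11, 10, 0, -2]
192 [-1, 9, 11, 12, 11, 11, 11, 10, 10, 11, 13, 10, 13, 9, 11, 9, -1, -1]
196 [-1, 9, 12, 12, 12, 11, 10, 9, 10, 11, 12, 11, 12, 10, 11, 11, 0, 0]
200 [0, 9, 11, 11, 11, 10, 10, 11, 12, 11, 11, 11, 12, 10, 11, 12, 0, -1]
204 [-1, 9, 10, 11, 11, 11, 11, 11, 11, 11, 11, 10, 10, 12, 9, 9, -1, -2]
208 [-1, 6, 10, 11, 11, 10, 10, 12, 11, 11, 11, 13, 11, 10, 12, 10, -1, -1]
```

View pics/cw1.png

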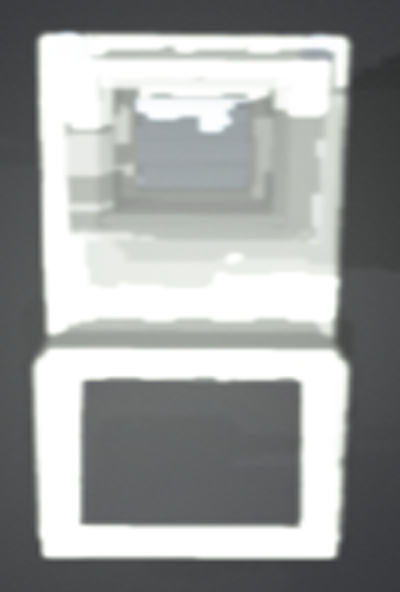

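Call:
apply_moves:
  plan:
    - [[100,-0.24,1,0,0,0,-0.02],[100,-0.24,1,0,0,0,-0.02],[100,-0.24,1,0,0,0,-0.02],[100,-0.24,1,0,0,0,-0.02],[100,-0.24,1,0,0,0,-0.02],[100,-0.24,1,0,0,0,-0.02],[100,-0.24,1,0,0,0,-0.02],[100,-0.24,1,0,0,0,-0.02],[100,-0.24,1,0,0,0,-0.02],[100,-0.24,1,0,0,0,-0.02],[100,-0.24,1,0,0,0,-0.01],[100,-0.24,1,0,0,0,0]]

```text
time_s: 3.13
tcp_pos: [0.5225, 0.0915, 0.3269]
ee_rot: [[-0.949, 0.315, 0.012], [0.315, 0.949, -0.001], [-0.012, 0.003, -1.0]]
wrist_force: [-0.1, 0.4, -0.1]
gripper_width: 1.005
```

Call:
apply_moves:
  plan:
    - [[100,-0.24,1,0,0,0,0],[100,-0.24,1,-0.3,0,0,0],[100,-0.24,1,-0.3,0,0,0],[100,-0.2,1,-0.3,0,0,0],[100,-0.1,0.3,0,0,0,0],[100,0,0,0,0,0,0],[100,0,0,0,0,0,0]]

```text
time_s: 3.72
tcp_pos: [0.4931, 0.1963, 0.3085]
ee_rot: [[-0.946, 0.323, 0.019], [0.323, 0.946, 0.002], [-0.017, 0.008, -1.0]]
wrist_force: [0.6, 0.0, 0.4]
gripper_width: 1.001
```

Run:
```python
from h import *
s=sense();c=capture('wrist');save(c,'w2');np.savez('pics/w2.npz',ee_rot=s['ee_rot'],tcp_pos=s['tcp_pos'],**{k:np.array(v) for k,v in c.items()})
print(s['time_s'],s['tcp_pos'],s['joints'].round(1),s['wrist_force'])
for l in ['cartridge','cartridge_grip','sampler']:
    for r in recognise(l,c): print(l,round(r['score'],2),cam2w(c,r['at'],s).round(3))
```

```text
3.7167 [0.49307096 0.19628307 0.30851815] [  39.6    9.5   -6.     0.6  -73.6 -148.6] [0.56551553 0.01901679 0.42996994]
cartridge 0.88 [0.341 0.226 0.083]
cartridge 0.87 [0.461 0.222 0.101]
cartridge 0.78 [0.419 0.128 0.083]
cartridge_grip 0.77 [0.342 0.223 0.085]
cartridge_grip 0.64 [0.459 0.231 0.099]
cartridge_grip 0.56 [0.427 0.131 0.082]
sampler 0.97 [0.534 0.206 0.051]
```

View pics/w2.png

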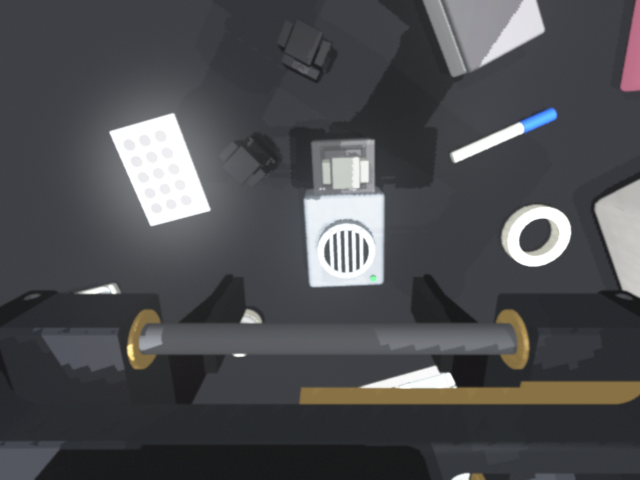

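Run:
```python
from h import *
c=np.load('pics/w2.npz');s=c
W=cloud(c,s)
B=cv2.resize(c['pixels'][125:295,295:395],None,fx=4,fy=3.4,interpolation=2)
cv2.imwrite('pics/cw2.png',B[:,:,::-1])
d=c['depth']>0
def rep(n,r,lo,hi):
    P=W[r[0]:r[1],r[2]:r[3]][d[r[0]:r[1],r[2]:r[3]]]
    m=(P[:,2]>lo)&(P[:,2]<hi);P=P[m]
    print(n,m.sum(),cv2.minAreaRect((P[:,:2]*1000).astype(np.float32)),P[:,:2].mean(0).round(4),np.percentile(P[:,2],[5,50,95]).round(4))
rep('cap',(140,200,312,380),.098,.112)
rep('tabs',(140,200,312,380),.085,.112)
rep('rim',(132,196,305,382),.045,.06)
rep('sock',(132,196,305,382),.045,.115)
rep('house',(192,295,298,392),.055,.09)
for r in range(132,200,3): print(r,[int(round(x*1000)) for x in W[r,308:384:4,2]])
```

```text
cap 839 ((464.7758483886719, 225.303955078125), (27.660362243652344, 32.105587005615234), 72.79983520507812) [0.4645 0.2258] [0.1005 0.1019 0.1033]
tabs 1194 ((464.7389221191406, 225.5432586669922), (48.064247131347656, 32.02772903442383), 71.82251739501953) [0.4644 0.2259] [0.0939 0.1015 0.1031]
rim 2010 ((467.3455810546875, 227.73568725585938), (89.06495666503906, 65.11433410644531), 71.2889175415039) [0.463  0.2256] [0.047  0.0532 0.0551]
sock 3245 ((467.3455810546875, 227.73568725585938), (89.06495666503906, 65.11433410644531), 71.2889175415039) [0.4635 0.2258] [0.0487 0.0543 0.1026]
house 2597 ((542.5465087890625, 202.57205200195312), (70.30807495117188, 107.5730209350586), 73.45610046386719) [0.5576 0.198 ] [0.0647 0.0677 0.07  ]
132 [0, -2, -1, -1, 0, -3, -2, 0, -2, -3, -1, -2, -1, -1, -2, 0, -1, -2, -2]
135 [-2, 0, -2, -2, 1, -2, -1, -3, 0, -1, 0, -3, -2, -1, 0, -1, -3, -1, -1]
138 [-3, -3, -1, -1, -2, -1, -1, 0, 0, -1, 0, -1, 0, 0, 1, 6, 0, -1, -2]
141 [-1, 23, 25, 30, 35, 38, 43, 48, 52, 56, 53, 54, 54, 55, 53, 56, 53, 1, 0]
144 [-1, 52, 54, 54, 53, 54, 53, 54, 53, 54, 54, 
[... 846 characters left out ...]
2, 102, 96, 95, 54, 54, 0, -1]
177 [-2, -1, 54, 54, 95, 95, 102, 102, 102, 102, 102, 104, 102, 94, 94, 55, 53, -1, -1]
180 [-1, -2, 53, 54, 95, 95, 100, 103, 101, 102, 103, 101, 102, 94, 94, 54, 53, -1, 0]
183 [0, -2, 53, 55, 95, 96, 102, 101, 102, 102, 102, 102, 102, 52, 52, 55, 53, -1, 0]
186 [-2, -3, 54, 55, 51, 50, 49, 103, 103, 103, 102, 101, 101, 52, 51, 55, 55, 0, -1]
189 [-1, 7, 55, 54, 50, 52, 54, 52, 53, 53, 53, 55, 53, 54, 54, 55, 53, 27, -3]
192 [26, 29, 54, 55, 54, 54, 53, 53, 55, 54, 54, 55, 55, 53, 54, 45, 44, 44, 44]
195 [46, 45, 46, 46, 47, 45, 46, 47, 47, 47, 48, 48, 47, 47, 49, 47, 47, 48, 46]
198 [49, 48, 47, 49, 49, 50, 48, 48, 47, 49, 49, 49, 49, 49, 49, 49, 47, 49, 49]
```

View pics/cw2.png

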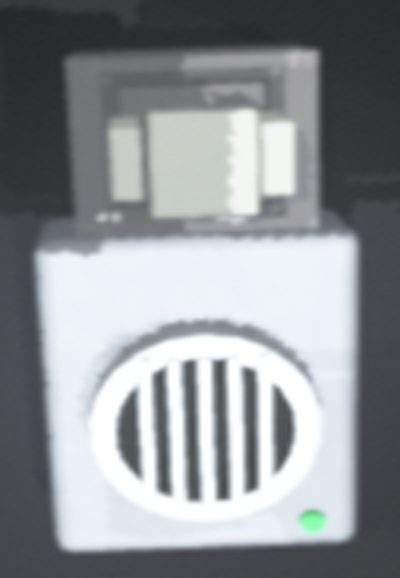

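Call:
apply_moves:
  plan:
    - [[75,-0.4,0.4,-0.8,-0.001,0.009,0.014],[75,-0.4,0.4,-1,-0.001,0.009,0.013],[75,-0.3,0.35,-1,0,0,0],[75,0,0,-1,0,0,0],[75,0,0,-1,0,0,0],[75,0,0,-1,0,0,0],[75,0,0,-0.8,0,0,0],[75,0,0,0,0,0,0],[75,0,0,0,0,0,0]]

```text
time_s: 4.67
tcp_pos: [0.4695, 0.2193, 0.1427]
ee_rot: [[-0.951, 0.308, 0.011], [0.308, 0.951, 0.006], [-0.009, 0.009, -1.0]]
wrist_force: [-0.1, -0.0, 0.1]
gripper_width: 0.75
```

```bash
cat > st.py <<'E'
from h import *
s=sense();R=np.array(s['ee_rot'])
print(s['time_s'],'tcp',s['tcp_pos'].round(4),'z',R[:,2].round(4),'ytoolz',R[2,1].round(4),'yaw',np.degrees(np.arctan2(-R[0,1],R[1,1])).round(2),'F',s['wrist_force'].round(2),'M',s['moment'].round(2),'g',round(s['gripper_width']*87,1))
E
python3 st.py
```

```text
4.6667 tcp [0.4695 0.2193 0.1427] z [ 0.0115  0.0062 -0.9999] ytoolz 0.0095 yaw -17.95 F [-0.12 -0.    0.15] M [-0.06 -0.08 -0.01] g 65.3
```

Call:
apply_moves:
  plan:
    - [[75,-0.2,0.25,-0.2,-0.007,0.012,0.012],[75,0,0,0,0,0,0],[75,0,0,0,0,0,0]]

```text
time_s: 4.92
tcp_pos: [0.4663, 0.2265, 0.1406]
ee_rot: [[-0.955, 0.297, 0.003], [0.297, 0.955, 0.002], [-0.002, 0.003, -1.0]]
wrist_force: [-0.1, -0.4, 0.3]
gripper_width: 0.752
```

```bash
python3 st.py
```

```text
4.9167 tcp [0.4663 0.2265 0.1406] z [ 0.0028  0.0018 -1.    ] ytoolz 0.0026 yaw -17.27 F [-0.1  -0.38  0.34] M [-0.04 -0.03  0.02] g 65.4
```

Call:
apply_moves:
  plan:
    - [[75,-0.06,-0.04,-0.7,0,0.002,0],[75,-0.03,-0.02,-0.7,0,0,0],[75,0,0,-0.7,0,0,0],[75,0,0,-0.5,0,0,0],[75,0,0,0,0,0,0],[75,0,0,0,0,0,0]]

```text
time_s: 5.42
tcp_pos: [0.4691, 0.2299, 0.0819]
ee_rot: [[-0.956, 0.294, 0.016], [0.294, 0.956, 0.014], [-0.011, 0.018, -1.0]]
wrist_force: [-0.5, 0.4, -0.6]
gripper_width: 0.751
```

Run:
```python
exec(open('st.py').read())
for n in ['scene']:
    c=capture(n);A=cv2.resize(c['pixels'][190:310,290:430],None,fx=5,fy=5,interpolation=2);cv2.imwrite('pics/s3.png',A[:,:,::-1])
```

```text
5.4167 tcp [0.4691 0.2299 0.0819] z [ 0.0159  0.0139 -0.9998] ytoolz 0.018 yaw -17.09 F [-0.48  0.37 -0.63] M [-0.06 -0.02  0.02] g 65.3
```

View pics/s3.png

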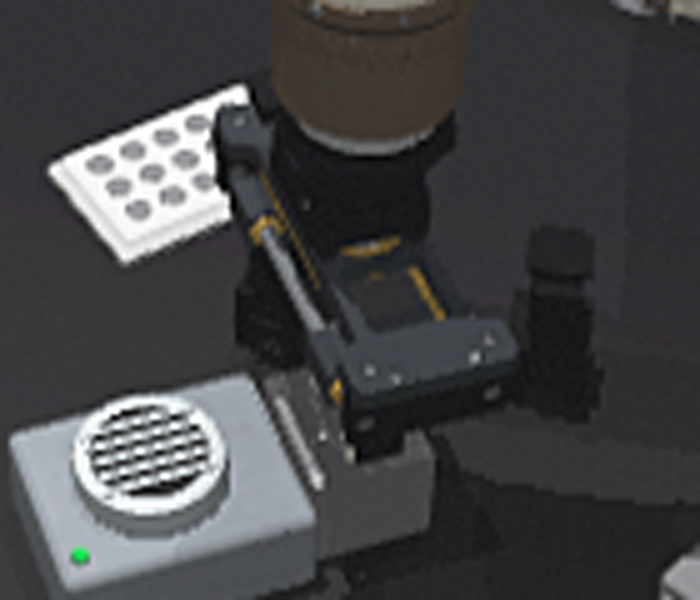

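Call:
apply_moves:
  plan:
    - [[75,-0.18,-0.18,-0.2,-0.015,0.016,0],[75,0,0,0,0,0,0],[75,0,0,0,0,0,0]]

```text
time_s: 5.72
tcp_pos: [0.4658, 0.2264, 0.0797]
ee_rot: [[-0.956, 0.293, 0.003], [0.293, 0.956, 0.002], [-0.003, 0.002, -1.0]]
wrist_force: [0.1, -0.3, 0.4]
gripper_width: 0.749
```

```bash
python3 st.py
```

```text
5.7167 tcp [0.4658 0.2264 0.0797] z [ 0.0031  0.0015 -1.    ] ytoolz 0.0024 yaw -17.07 F [ 0.06 -0.32  0.43] M [ 0.   -0.   -0.01] g 65.2
```

Call:
apply_moves:
  plan:
    - [[75,-0.08,-0.08,-0.3,-0.002,0.004,-0.003],[75,-0.04,-0.04,-0.25,-0.002,0.004,0],[75,0,0,0,-0.002,0.002,0],[75,0,0,0,0,0,0]]

```text
time_s: 6.05
tcp_pos: [0.4629, 0.2235, 0.0658]
ee_rot: [[-0.955, 0.297, -0.006], [0.297, 0.955, -0.003], [0.005, -0.005, -1.0]]
wrist_force: [0.5, -0.0, -0.6]
gripper_width: 0.751
```

```bash
python3 st.py
```

```text
6.05 tcp [0.4629 0.2235 0.0658] z [-0.0061 -0.0034 -1.    ] ytoolz -0.0051 yaw -17.25 F [ 0.53 -0.05 -0.64] M [ 0.02 -0.06  0.01] g 65.3
```

Call:
apply_moves:
  plan:
    - [[75,0.08,0.08,0.08,0.004,-0.006,0],[75,0,0,0,0,0,0]]

```text
time_s: 6.22
tcp_pos: [0.4651, 0.2255, 0.0675]
ee_rot: [[-0.955, 0.297, -0.0], [0.297, 0.955, 0.0], [0.0, 0.0, -1.0]]
wrist_force: [-0.2, -0.2, 1.4]
gripper_width: 0.749
```

```bash
python3 st.py
```

```text
6.2167 tcp [0.4651 0.2255 0.0675] z [-2.e-04  2.e-04 -1.e+00] ytoolz 0.0001 yaw -17.26 F [-0.19 -0.18  1.36] M [-0.01 -0.01 -0.  ] g 65.2
```

Call:
apply_moves:
  plan:
    - [[50,0,0,0,0,0,0],[30,0,0,0,0,0,0],[0,0,0,0,0,0,0],[0,0,0,0,0,0,0],[0,0,0,0,0,0,0],[0,0,0,0,0,0,0]]

```text
time_s: 6.72
tcp_pos: [0.4656, 0.2261, 0.0684]
ee_rot: [[-0.955, 0.296, 0.001], [0.296, 0.955, 0.001], [-0.001, 0.002, -1.0]]
wrist_force: [-1.0, -0.1, 5.6]
gripper_width: 0.39
```

```bash
python3 st.py
```

```text
6.7167 tcp [0.4656 0.2261 0.0684] z [ 0.0013  0.0013 -1.    ] ytoolz 0.0016 yaw -17.22 F [-1.02 -0.05  5.62] M [-0.32  0.33  0.09] g 33.9
```

Call:
apply_moves:
  plan:
    - [[0,0,0,0.12,-0.002,0.001,0],[0,0,0,0.12,0,0,0],[0,0,0,0.12,0,0,0]]

```text
time_s: 6.97
tcp_pos: [0.4646, 0.2253, 0.0769]
ee_rot: [[-0.955, 0.297, -0.002], [0.297, 0.955, -0.003], [0.001, -0.003, -1.0]]
wrist_force: [-0.3, -0.8, -1.6]
gripper_width: 0.388
```

```bash
python3 st.py
```

```text
6.9667 tcp [0.4646 0.2253 0.0769] z [-0.0023 -0.0026 -1.    ] ytoolz -0.0032 yaw -17.26 F [-0.26 -0.76 -1.57] M [-0.   -0.05  0.01] g 33.8
```

Call:
apply_moves:
  plan:
    - [[0,0,0,0.3,0,0,0],[0,0,0,0.4,0,0,0],[0,0,0,0.5,0,0,0],[0,0,0,0.6,0,0,0],[0,0,0,0.8,0,0,0],[0,0,0,0.8,0,0,0],[0,0,0,0.8,0,0,0],[0,0,0,0.5,0,0,0],[0,0,0,0,0,0,0]]

```text
time_s: 7.72
tcp_pos: [0.4636, 0.2243, 0.2063]
ee_rot: [[-0.955, 0.297, -0.001], [0.297, 0.955, -0.001], [0.0, -0.002, -1.0]]
wrist_force: [-0.0, 0.3, -1.4]
gripper_width: 0.381
```

Run:
```python
exec(open('st.py').read())
for n in ['scene']:
    c=capture(n);A=cv2.resize(c['pixels'][170:310,270:430],None,fx=4.5,fy=4,interpolation=2);cv2.imwrite('pics/s4.png',A[:,:,::-1])
```

```text
7.7167 tcp [0.4636 0.2243 0.2063] z [-6.0e-04 -1.4e-03 -1.0e+00] ytoolz -0.0015 yaw -17.27 F [-0.04  0.28 -1.39] M [ 0.01 -0.12 -0.06] g 33.1
```

View pics/s4.png

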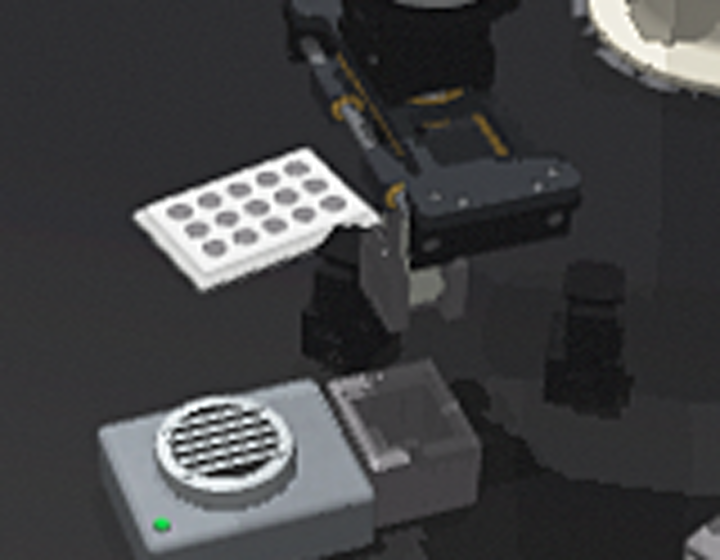

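Run:
```python
exec(open('st.py').read())
c=capture('scene');A=cv2.resize(c['pixels'][195:260,330:410],None,fx=9,fy=9,interpolation=cv2.INTER_CUBIC)
A=np.clip(A.astype(float)*1.8,0,255).astype(np.uint8);cv2.imwrite('pics/s5.png',A[:,:,::-1])
W=cloud(c)
P=W[195:262,330:410].reshape(-1,3)
R=np.array(s['ee_rot']);Q=(P-s['tcp_pos'])@R
m=(abs(Q)<[.08,.08,.09]).all(1)
for lo in np.arange(-.06,.08,.01):
    k=m&(Q[:,2]>lo)&(Q[:,2]<lo+.01)
    if k.sum(): print(round(lo,2),k.sum(),Q[k].min(0).round(3),Q[k].max(0).round(3))
w=capture('wrist');save(w,'w5')
```

```text
7.7667 tcp [0.4632 0.2241 0.2052] z [-0.0019 -0.0019 -1.    ] ytoolz -0.0024 yaw -17.29 F [-0.37 -0.39 -1.  ] M [ 0.   -0.05  0.04] g 33.8
-0.06 7 [-0.014 -0.026 -0.06 ] [ 0.009 -0.018 -0.051]
-0.05 17 [-0.011 -0.029 -0.049] [ 0.011 -0.015 -0.042]
-0.02 13 [-0.012  0.003 -0.018] [-0.01   0.02  -0.011]
-0.01 15 [-0.012 -0.009 -0.009] [-0.01  0.02 -0.  ]
0.0 34 [-0.012 -0.019  0.   ] [0.01  0.03  0.009]
0.01 91 [-0.021 -0.02   0.01 ] [0.02  0.026 0.02 ]
0.02 90 [-0.021 -0.019  0.02 ] [0.019 0.026 0.03 ]
0.03 69 [-0.021 -0.016  0.03 ] [0.019 0.026 0.04 ]
0.04 62 [-0.021 -0.015  0.04 ] [0.02  0.027 0.05 ]
0.05 48 [-0.02  -0.015  0.05 ] [0.019 0.027 0.059]
```

View pics/s5.png

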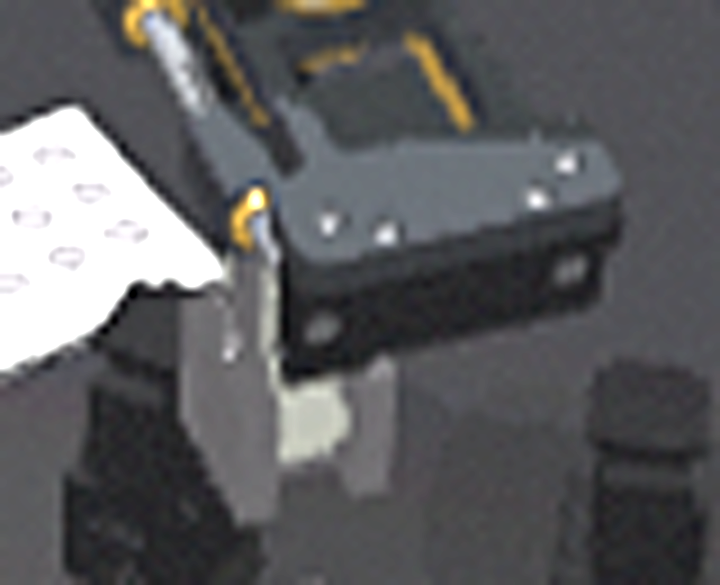

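View pics/w5.png

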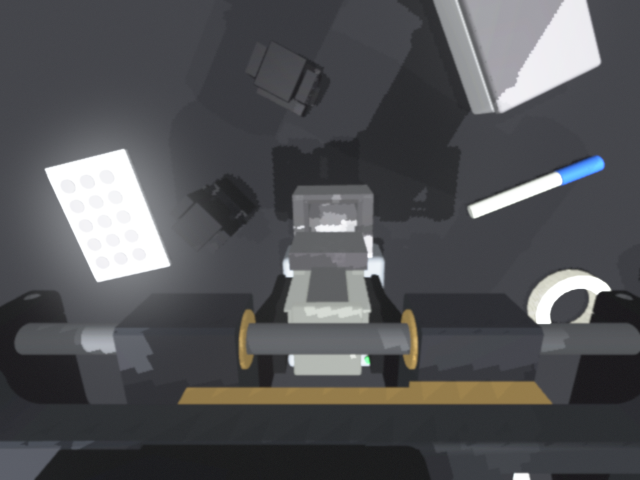

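Run:
```python
from h import *
s=sense();c=capture('wrist')
class I: pass
s0=dict(ee_rot=np.eye(3),tcp_pos=np.zeros(3))
Q=cloud(c,s0)
for r in range(225,300,6): print(r,[tuple((Q[r,u]*1000).round().astype(int)) for u in range(282,386,8)])
B=cv2.resize(c['pixels'][180:300,260:400],None,fx=5,fy=5,interpolation=2);cv2.imwrite('pics/cw5.png',B[:,:,::-1])
a=np.load('pics/scene0.npz');W=cloud(a)
P=W[170:240,175:270].reshape(-1,3)
m=(P[:,2]>.08)&(P[:,2]<.1)&(P[:,0]<.6)
print(cv2.minAreaRect((P[m,:2]*1000).astype(np.float32)),np.median(P[m,2]))
```

```text
225 [(np.int64(-15), np.int64(-50), np.int64(204)), (np.int64(-15), np.int64(-41), np.int64(204)), (np.int64(0), np.int64(-28), np.int64(148)), (np.int64(-1), np.int64(-21), np.int64(151)), (np.int64(-12), np.int64(-15), np.int64(192)), (np.int64(-12), np.int64(-7), np.int64(191)), (np.int64(-12), np.int64(2), np.int64(192)), (np.int64(-12), np.int64(10), np.int64(191)), (np.int64(-12), np.int64(18), np.int64(191)), (np.int64(-11), np.int64(26), np.int64(190)), (np.int64(0), np.int64(30), np.int64(148)), (np.int64(0), np.int64(38), np.int64(149)), (np.int64(-15), np.int64(53), np.int64(203))]
231 [(np.int64(-22), np.int64(-50), np.int64(202)), (np.int64(-22), np.int64(-42), np.int64(203)), (np.int64(-6), np.int64(-28), np.int64(147)), (np.int64(-6), np.int64(-21), np.int64(149)), (np.int64(-18), np.int64(-15), np.int64(191)), (np.int64(-18), np.int64(-7), np.int64(191)), (np.int64(-19), np.int64(2), np.int64(192)), (np.int64(-18), np.int64(10), np.int64(191)), (np.int64(-19), np.int64(18), np.int64(192)), (np.int64(-18), np.int64(27), np.int64(191)), (np.int64(-6), np.int64(31), np.i
[... 5931 characters left out ...]
nt64(11), np.int64(-21), np.int64(-14)), (np.int64(11), np.int64(-17), np.int64(-15)), (np.int64(12), np.int64(-14), np.int64(-16)), (np.int64(7), np.int64(-11), np.int64(-7)), (np.int64(13), np.int64(-6), np.int64(-19)), (np.int64(12), np.int64(-3), np.int64(-17)), (np.int64(12), np.int64(0), np.int64(-17)), (np.int64(12), np.int64(4), np.int64(-17)), (np.int64(13), np.int64(7), np.int64(-18)), (np.int64(11), np.int64(11), np.int64(-15)), (np.int64(12), np.int64(15), np.int64(-16)), (np.int64(10), np.int64(19), np.int64(-13)), (np.int64(12), np.int64(22), np.int64(-16))]
((559.4710693359375, -186.86912536621094), (77.54536437988281, 61.94044494628906), 85.90605926513672) 0.08556705951466032
```

View pics/cw5.png

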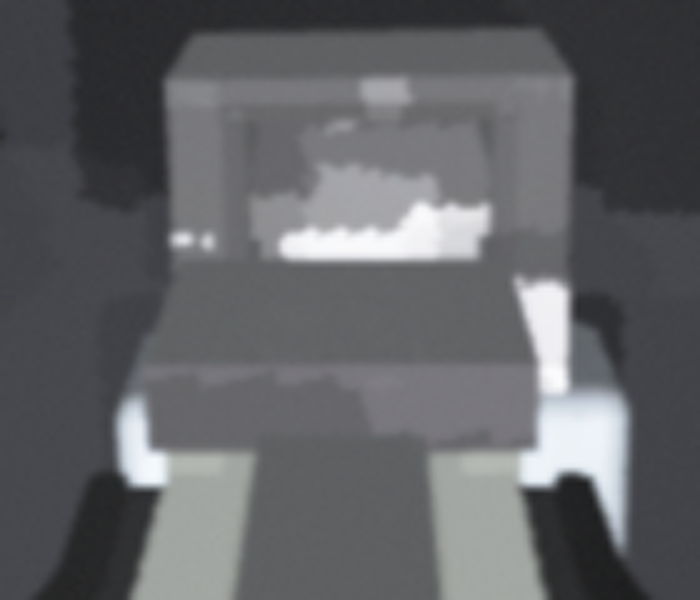

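Call:
apply_moves:
  plan:
    - [[0,0.12,-0.5,0,0,0,0.01],[0,0.23,-1,0,0,0,0.016],[0,0.23,-1,0,0,0,0.016],[0,0.23,-1,0,0,0,0.016],[0,0.23,-1,0,0,0,0.016],[0,0.23,-1,0,0,0,0.016],[0,0.23,-1,0,0,0,0.016],[0,0.23,-1,0,0,0,0.016],[0,0.23,-1,0,0,0,0.016],[0,0.23,-1,0,0,0,0.016],[0,0.23,-1,0,0,0,0.016],[0,0.23,-1,0,0,0,0.016]]

```text
time_s: 8.92
tcp_pos: [0.5194, -0.0761, 0.1838]
ee_rot: [[-0.994, 0.098, -0.039], [0.099, 0.995, -0.023], [0.037, -0.026, -0.999]]
wrist_force: [-0.3, -0.3, -1.2]
gripper_width: 0.387
```

Call:
apply_moves:
  plan:
    - [[0,0.23,-1,0,0,0,0.016],[0,0.23,-1,0,0,0,0.016],[0,0.23,-1,0,0,0,0],[0,0.23,-0.9,0,0,0,0],[0,0.15,-0.5,0,0,0,0],[0,0,0,0,0,0,0],[0,0,0,0,0,0,0]]

```text
time_s: 9.5
tcp_pos: [0.5415, -0.1957, 0.1719]
ee_rot: [[-0.996, 0.071, -0.062], [0.072, 0.997, -0.022], [0.06, -0.027, -0.998]]
wrist_force: [0.3, -0.0, -0.8]
gripper_width: 0.382
```

```bash
python3 st.py
```

```text
9.5 tcp [ 0.5415 -0.1957  0.1719] z [-0.062  -0.0223 -0.9978] ytoolz -0.0266 yaw -4.06 F [ 0.33 -0.03 -0.78] M [ 0.03 -0.18 -0.03] g 33.2
```

Call:
apply_moves:
  plan:
    - [[0,0.33,0.06,0.3,0.011,-0.031,0],[0,0.33,0.06,0.3,0.011,-0.031,0],[0,0,0,0,0,0,0],[0,0,0,0,0,0,0]]

```text
time_s: 9.83
tcp_pos: [0.5588, -0.1891, 0.1874]
ee_rot: [[-0.998, 0.068, 0.004], [0.068, 0.998, 0.003], [-0.003, 0.004, -1.0]]
wrist_force: [-0.1, 0.5, -1.3]
gripper_width: 0.387
```

```bash
python3 st.py
```

```text
9.8333 tcp [ 0.5588 -0.1891  0.1874] z [ 0.0035  0.0033 -1.    ] ytoolz 0.0035 yaw -3.92 F [-0.15  0.51 -1.29] M [ 0.02  0.04 -0.07] g 33.7
```

Call:
apply_moves:
  plan:
    - [[0,-0.05,-0.16,-0.5,-0.004,0.004,0],[0,0,0,-0.5,0,0,0],[0,0,0,-0.2,0,0,0],[0,0,0,0,0,0,0],[0,0,0,0,0,0,0]]

```text
time_s: 10.25
tcp_pos: [0.559, -0.1902, 0.1605]
ee_rot: [[-0.998, 0.063, 0.007], [0.063, 0.998, -0.001], [-0.007, -0.001, -1.0]]
wrist_force: [0.1, -0.2, -1.1]
gripper_width: 0.387
```

```bash
python3 st.py
```

```text
10.25 tcp [ 0.559  -0.1902  0.1605] z [ 0.0068 -0.0012 -1.    ] ytoolz -0.0008 yaw -3.63 F [ 0.14 -0.2  -1.11] M [-0.03 -0.07  0.05] g 33.7
```

Call:
apply_moves:
  plan:
    - [[0,-0.05,-0.12,-0.1,0.001,0.007,-0.005],[0,0,0,0,0,0,0],[0,0,0,0,0,0,0]]

```text
time_s: 10.5
tcp_pos: [0.5584, -0.1931, 0.1593]
ee_rot: [[-0.998, 0.068, 0.001], [0.068, 0.998, -0.001], [-0.002, -0.001, -1.0]]
wrist_force: [0.2, 0.7, -1.7]
gripper_width: 0.386
```

Run:
```python
exec(open('st.py').read())
c=capture('wrist')
B=cv2.resize(c['pixels'][150:300,250:410],None,fx=5,fy=4,interpolation=2);cv2.imwrite('pics/cw6.png',B[:,:,::-1])
W=cloud(c,s);Q=cloud(c,dict(ee_rot=np.eye(3),tcp_pos=np.zeros(3)))
d=c['depth']>0
m=d&(W[...,2]>.080)&(W[...,2]<.0895)&(abs(W[...,0]-.557)<.05)&(abs(W[...,1]+.193)<.06)
P=W[m]
print(len(P),cv2.minAreaRect((P[:,:2]*1000).astype(np.float32)))
for r in range(200,262,5):
    k=np.where(m[r])[0]
    if len(k)>4: print(r,k.min(),k.max(),W[r,k.min()].round(4),W[r,k.max()].round(4))
f=d&(Q[...,2]>14)&(0==1)
for r in (258,261,264,267):
    k=[u for u in range(270,390) if abs(Q[r,u,2]-.017)<.003]; 
    if k: print('foot',r,Q[r,k[0]].round(4),Q[r,k[-1]].round(4))
```

```text
10.5 tcp [ 0.5584 -0.1931  0.1593] z [ 1.5e-03 -6.0e-04 -1.0e+00] ytoolz -0.0005 yaw -3.88 F [ 0.21  0.65 -1.71] M [-0.07 -0.05 -0.02] g 33.6
3032 ((551.4971313476562, -192.2130126953125), (72.21610260009766, 48.99967956542969), 85.94475555419922)
210 276 382 [ 0.5252 -0.2262  0.0867] [ 0.5301 -0.1551  0.0863]
215 276 382 [ 0.5284 -0.2264  0.0876] [ 0.5335 -0.1552  0.0865]
220 277 382 [ 0.5323 -0.2264  0.0859] [ 0.537  -0.1552  0.0863]
225 277 382 [ 0.5355 -0.2265  0.0873] [ 0.5403 -0.1554  0.0872]
230 277 381 [ 0.5393 -0.2271  0.0861] [ 0.5438 -0.1562  0.0871]
235 277 381 [ 0.5433 -0.2278  0.0848] [ 0.5477 -0.1561  0.0861]
240 277 381 [ 0.5461 -0.2277  0.0875] [ 0.5513 -0.1562  0.086 ]
245 278 380 [ 0.5498 -0.2274  0.0874] [ 0.5553 -0.1568  0.0848]
250 278 380 [ 0.5539 -0.2281  0.0859] [ 0.5583 -0.1572  0.0869]
255 278 380 [ 0.5575 -0.2284  0.0863] [ 0.5619 -0.1573  0.0871]
260 278 380 [ 0.5612 -0.2288  0.0863] [ 0.5658 -0.1573  0.0868]
foot 258 [ 0.0174 -0.0209  0.0178] [0.0173 0.0205 0.0183]
foot 261 [ 0.0158 -0.0209  0.0175] [0.0158 0.0205 0.0176]
foot 264 [ 0.0142 -0.021   0.0172] [0.0143 0.0205 0.0172]
foot 267 [ 0.012  -0.0212  0.0185] [0.0129 0.0205 0.0164]
```

View pics/cw6.png

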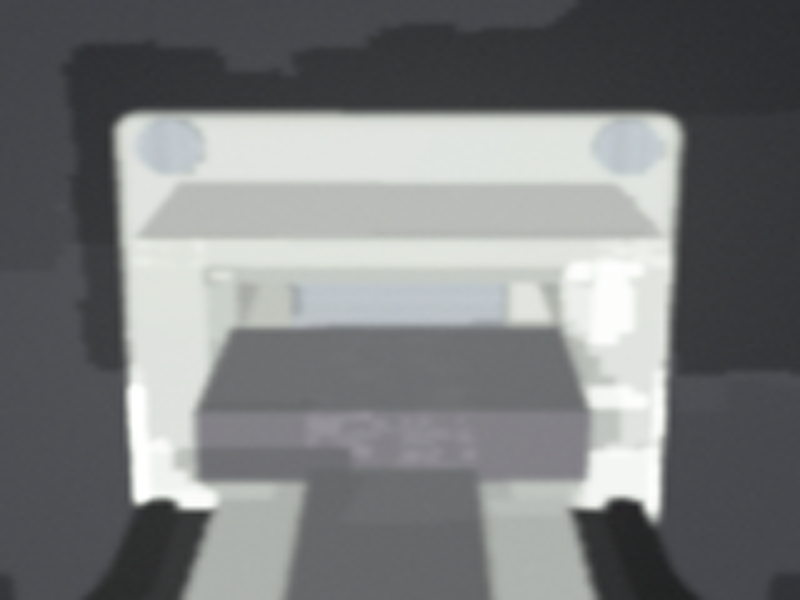

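Call:
apply_moves:
  plan:
    - [[0,-0.03,0,-0.3,0,0,0],[0,0,0,-0.3,0,0,0],[0,0,0,0,0,0,0]]

```text
time_s: 10.8
tcp_pos: [0.558, -0.1933, 0.1438]
ee_rot: [[-0.998, 0.068, 0.003], [0.068, 0.998, -0.001], [-0.003, -0.0, -1.0]]
wrist_force: [0.0, 0.5, -1.1]
gripper_width: 0.387
```

```bash
python3 st.py
```

```text
10.8 tcp [ 0.558  -0.1933  0.1438] z [ 3.4e-03 -6.0e-04 -1.0e+00] ytoolz -0.0004 yaw -3.91 F [ 0.02  0.5  -1.13] M [-0.01  0.07 -0.  ] g 33.6
```

Aligned just at the rim; going in by small steps.

Call:
apply_moves:
  plan:
    - [[0,0,0,-0.2,0,0.003,0],[0,0,0,-0.2,0,0,0],[0,0,0,-0.2,0,0,0]]

```text
time_s: 11.05
tcp_pos: [0.5582, -0.1934, 0.1278]
ee_rot: [[-0.998, 0.068, 0.001], [0.068, 0.998, -0.001], [-0.001, -0.001, -1.0]]
wrist_force: [-0.4, -0.1, -1.6]
gripper_width: 0.381
```

```bash
python3 st.py
```

```text
11.05 tcp [ 0.5582 -0.1934  0.1278] z [ 8.e-04 -1.e-03 -1.e+00] ytoolz -0.001 yaw -3.9 F [-0.41 -0.15 -1.6 ] M [-0.02 -0.01  0.06] g 33.2
```

Call:
apply_moves:
  plan:
    - [[0,0,0,-0.2,0,0,0],[0,0,0,-0.2,0,0,0],[0,0,0,-0.1,0,0,0]]

```text
time_s: 11.3
tcp_pos: [0.5576, -0.1933, 0.1127]
ee_rot: [[-0.998, 0.068, -0.001], [0.068, 0.998, -0.001], [0.001, -0.001, -1.0]]
wrist_force: [-0.7, 0.5, -1.5]
gripper_width: 0.384
```

```bash
python3 st.py
```

```text
11.3 tcp [ 0.5576 -0.1933  0.1127] z [-1.3e-03 -7.0e-04 -1.0e+00] ytoolz -0.0007 yaw -3.91 F [-0.72  0.51 -1.51] M [-0.01 -0.04  0.  ] g 33.4
```

Call:
apply_moves:
  plan:
    - [[0,0,0,-0.12,0,0,0],[0,0,0,-0.12,0,0,0],[0,0,0,-0.05,0,0,0]]

```text
time_s: 11.55
tcp_pos: [0.5577, -0.1933, 0.1047]
ee_rot: [[-0.998, 0.068, -0.002], [0.068, 0.998, -0.001], [0.002, -0.001, -1.0]]
wrist_force: [-2.0, 1.8, 1.4]
gripper_width: 0.387
```

```bash
python3 st.py
```

```text
11.55 tcp [ 0.5577 -0.1933  0.1047] z [-1.8e-03 -9.0e-04 -1.0e+00] ytoolz -0.0011 yaw -3.88 F [-2.03  1.85  1.44] M [0.24 0.35 0.01] g 33.7
```

Call:
apply_moves:
  plan:
    - [[0,0,0,-0.1,0,0,0],[0,0,0,-0.1,0,0,0]]

```text
time_s: 11.72
tcp_pos: [0.5578, -0.1934, 0.1007]
ee_rot: [[-0.998, 0.067, -0.001], [0.067, 0.998, -0.001], [0.001, -0.001, -1.0]]
wrist_force: [-1.9, 1.2, 3.4]
gripper_width: 0.38
```

```bash
python3 st.py
```

```text
11.7167 tcp [ 0.5578 -0.1934  0.1007] z [-0.0014 -0.0014 -1.    ] ytoolz -0.0015 yaw -3.86 F [-1.88  1.15  3.41] M [0.36 0.53 0.02] g 33.0
```

Call:
apply_moves:
  plan:
    - [[0,0,0,-0.08,0,0,0]]

```text
time_s: 11.8
tcp_pos: [0.5578, -0.1933, 0.0991]
ee_rot: [[-0.998, 0.067, -0.001], [0.067, 0.998, -0.002], [0.001, -0.002, -1.0]]
wrist_force: [-1.5, 1.1, 4.1]
gripper_width: 0.389
```

Call:
apply_moves:
  plan:
    - [[0,0,0,-0.06,0,0,0]]

```text
time_s: 11.88
tcp_pos: [0.558, -0.1934, 0.0989]
ee_rot: [[-0.998, 0.066, -0.001], [0.066, 0.998, -0.002], [0.001, -0.002, -1.0]]
wrist_force: [-4.9, 3.0, 12.3]
gripper_width: 0.384
```

Call:
apply_moves:
  plan:
    - [[75,0,0,0,0,0,0],[75,0,0,0,0,0,0],[75,0,0,0,0,0,0],[75,0,0,0,0,0,0]]

```text
time_s: 12.22
tcp_pos: [0.5588, -0.1935, 0.1007]
ee_rot: [[-0.998, 0.066, 0.002], [0.066, 0.998, -0.003], [-0.003, -0.003, -1.0]]
wrist_force: [0.1, -0.2, -0.1]
gripper_width: 0.606
```

```bash
python3 st.py
```

```text
12.2167 tcp [ 0.5588 -0.1935  0.1007] z [ 0.0025 -0.0029 -1.    ] ytoolz -0.0027 yaw -3.77 F [ 0.06 -0.2  -0.07] M [ 0.   -0.01 -0.04] g 52.7
```

Opened past 48 mm and force-free; let it finish opening, then rise straight up.

Call:
apply_moves:
  plan:
    - [[75,0,0,0,0,0,0],[75,0,0,0,0,0,0],[75,0,0,0.2,0,0,0],[75,0,0,0.4,0,0,0],[75,0,0,0.6,0,0,0],[75,0,0,0.8,0,0,0],[75,0,0,0.8,0,0,0],[75,0,0,0.8,0,0,0],[75,0.5,0,0.8,0,0,0],[75,0.8,0,0.8,0,0,0],[75,0.8,0,0.5,0,0,0],[75,0,0,0,0,0,0]]

```text
time_s: 13.22
tcp_pos: [0.6113, -0.1944, 0.2546]
ee_rot: [[-0.998, 0.067, 0.005], [0.067, 0.998, -0.004], [-0.005, -0.004, -1.0]]
wrist_force: [0.2, -0.9, 0.7]
gripper_width: 0.755
```

Run:
```python
exec(open('st.py').read())
c=capture('wrist')
W=cloud(c,s);d=c['depth']>0
near=d&(abs(W[...,0]-.557)<.04)&(abs(W[...,1]+.193)<.045)
def rep(n,lo,hi):
    m=near&(W[...,2]>lo)&(W[...,2]<hi);P=W[m]
    if len(P)<5: print(n,len(P));return
    print(n,len(P),cv2.minAreaRect((P[:,:2]*1000).astype(np.float32)),np.percentile(P[:,2],[10,50,90]).round(4))
rep('cap',.130,.150);rep('tabs+cap',.118,.15);rep('tabs',.118,.1315);rep('rim',.083,.092)
v,u=np.where(near&(W[...,2]>.08)); print(v.min(),v.max(),u.min(),u.max())
y0=max(v.min()-20,0);B=cv2.resize(c['pixels'][y0:v.max()+20,u.min()-20:u.max()+20],None,fx=4,fy=4,interpolation=2);cv2.imwrite('pics/cw7.png',B[:,:,::-1])
c=capture('scene');save(c,'s7');A=cv2.resize(c['pixels'][150:250,165:285],None,fx=6,fy=6,interpolation=2);cv2.imwrite('pics/cs7.png',A[:,:,::-1])
```

```text
13.2167 tcp [ 0.6113 -0.1944  0.2546] z [ 0.0052 -0.0041 -1.    ] ytoolz -0.0037 yaw -3.84 F [ 0.17 -0.92  0.67] M [-0.05 -0.09  0.02] g 65.7
cap 1520 ((557.0335083007812, -193.60543823242188), (39.780487060546875, 37.34564208984375), 20.92631721496582) [0.1346 0.1356 0.1365]
tabs+cap 2137 ((557.0302734375, -194.04232788085938), (48.6020622253418, 31.78207015991211), 86.1960220336914) [0.1283 0.1352 0.1364]
tabs 631 ((556.9926147460938, -194.08432006835938), (48.500186920166016, 22.108306884765625), 86.94104766845703) [0.1265 0.1286 0.1295]
rim 2782 ((557.7598266601562, -192.89126586914062), (72.17000579833984, 59.5584602355957), 86.03789520263672) [0.0842 0.0862 0.0873]
128 479 58 568
```

View pics/cw7.png

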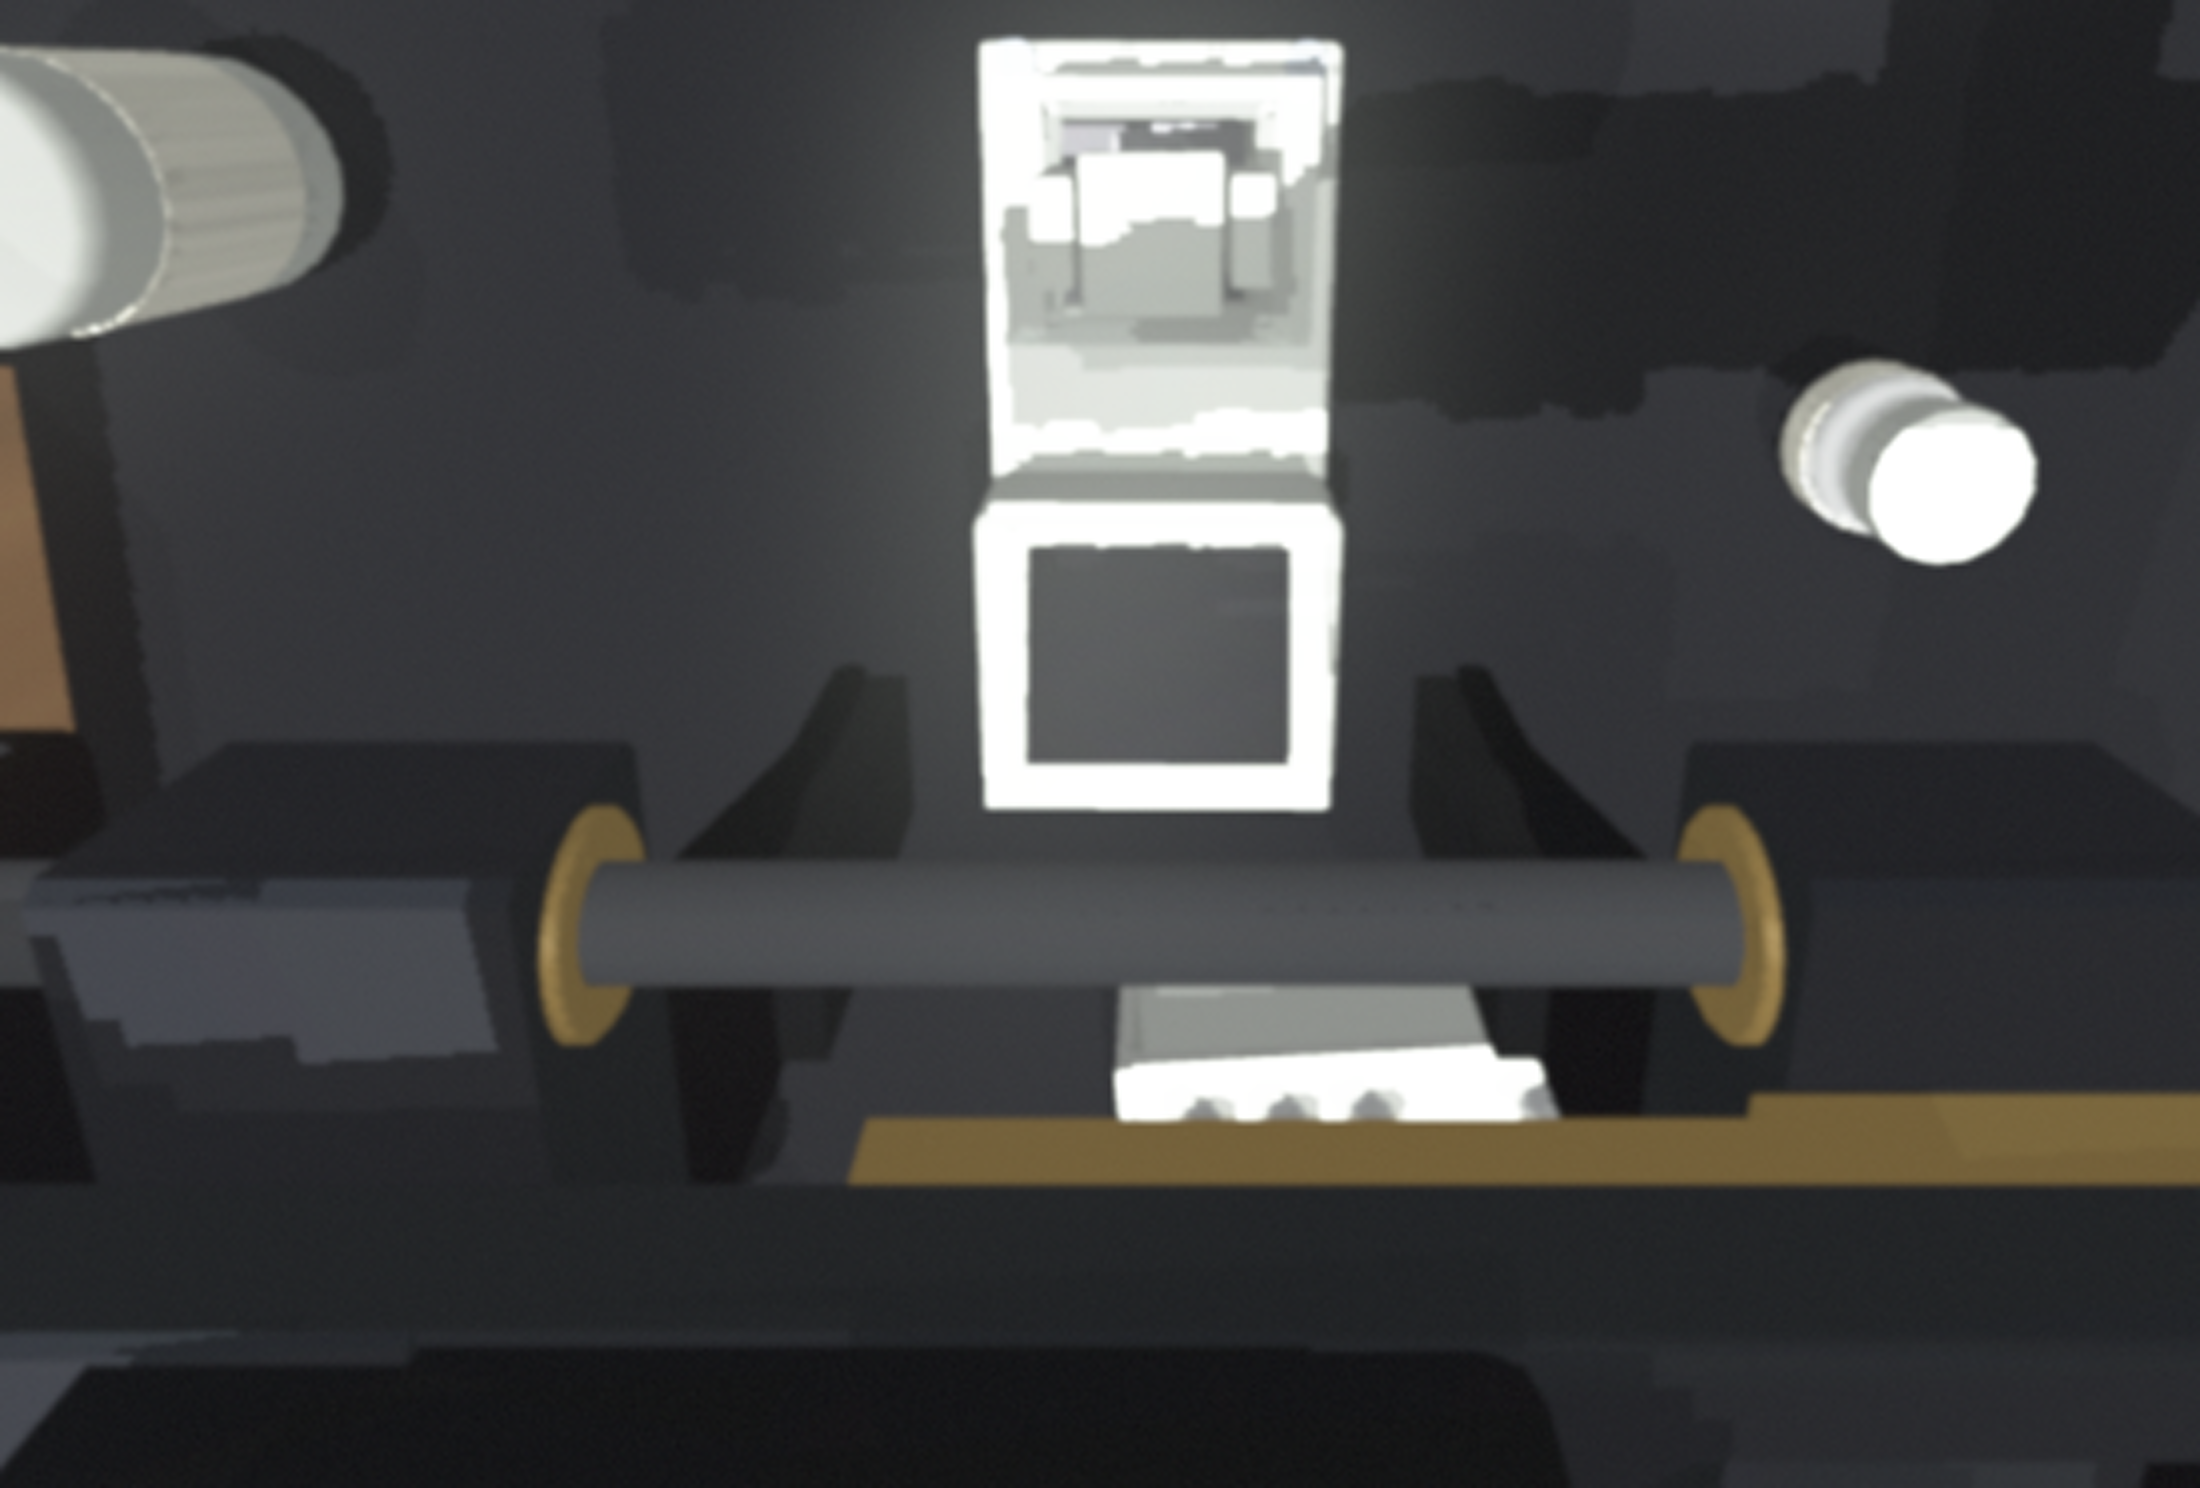

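View pics/cs7.png

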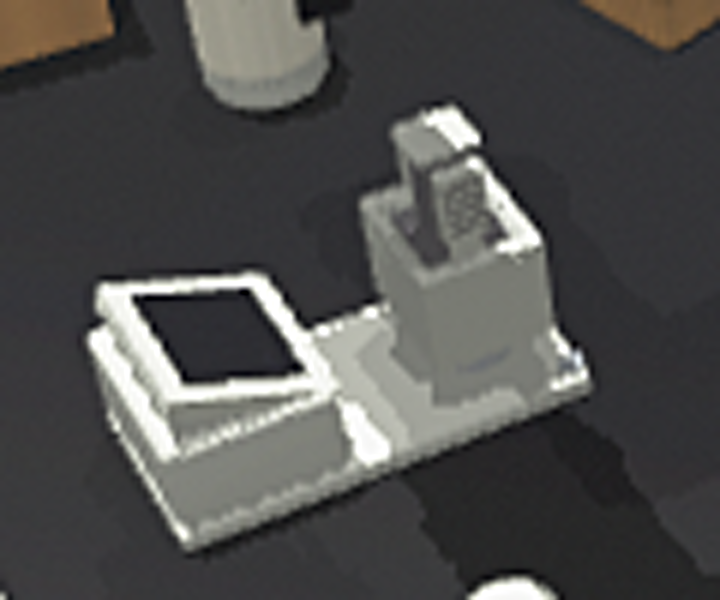

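View pics/s7.png

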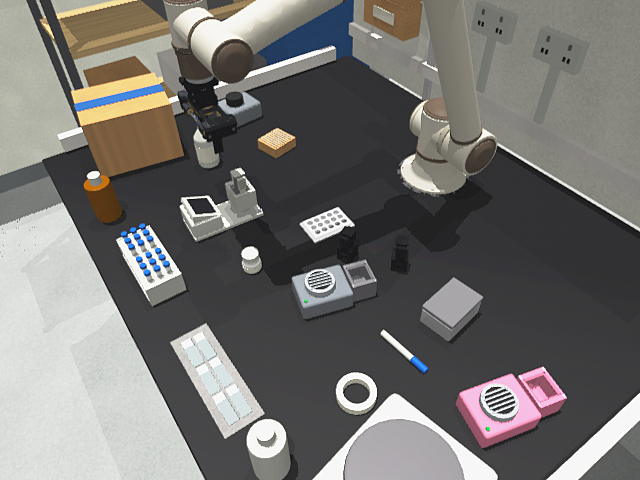

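Run:
```python
from h import *
finish_job()
```

```text
the job is handed in; nothing more can be done
```

The cartridge is out of the grey air sampler and locked upright in the reader's socket. The gripper has let go and stands clear, and the job was handed in at about 13 s.

**How it went:** I pinched both tabs to their stops and drew the cartridge up, which took only its own weight (about 1.4 N). I lowered it into the reader, pressed the sprung plate to its hard stop, and opened the jaws. The highest vertical force I read was 5.6 N in the sampler and 12.3 N in the reader, against the limit of about 25 N.

**Last checks (wrist camera):**
- **Height:** the cap top is 49 mm above the rim. That is the locked height; it would be about 55 mm if the plate had lifted the cartridge again.
- **Tabs:** they span 48.5 mm, so both have sprung out (48 mm when free).
- **Alignment:** the cartridge is within about 1 mm of the socket's centre in x and y, and turned the same way as the socket.
- **Everything else:** in the last overall picture nothing else on the bench appears moved, including the look-alikes. I judged this by eye.

**Readings that disagreed:**
- The scene camera put the reader about 6 mm off in y compared with the wrist camera. I went by the wrist camera, and the fit confirmed it.
- With the tabs at their stops the jaws read about 33.5 mm rather than the 36 mm given, which I took to be the pads giving a little.

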